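# Pack the last two sanding drums into the tub

## Robot

A 7-joint arm with a two-finger parallel gripper is mounted at the origin on a cart in front of the work surface, level with it; the furniture and walls round the work are solid. World frame = base frame: x ahead of the robot, y to its left, z up, the work surface at z = 0. Lengths are in m, angles in rad, forces in N, time in s.
With the tool pointing down it reaches from about 0.425 to 0.925 m from the base axis. Payload 6.8 kg.
Tool frame: the origin (TCP) lies on the front face of the gripper's body, between the roots of the fingers; the fingertips stand 73 mm ahead of it and the grasp point (between the pads) lies 54 mm ahead of it (env.nose_length is the distance from the TCP to the fingertips, in m); z points along the fingers, y is the direction in which the jaws open and shut (so a half turn about z gives the same grasp; the last joint's range is limited). The gripper opens to 85 mm and grips with 20 to 120 N. Pads are 22 mm wide; open, the fingers measure 114 mm over their backs; the gripper's body (76 mm by 85 mm) begins 54 mm behind the grasp point. The pads swing forward as they close: fully open they stand 13 mm farther back than shut.
Start: joints at [1.043, 0.477, 0.022, 1.555, -0.011, 1.109, -0.083], TCP at [0.275, -0.616, 0.304] pointing down, gripper open.
Joint ranges: [-2.96, 2.96], [-0.34, 2.1], [-1.41, 1.46], [0.24, 2.44], [-1.37, 4.51], [0.17, 1.92], [-2.96, 2.96]. Speed limits (rad/s): [2.39, 2.39, 3.14, 3.14, 3.14, 3.14, 3.14].

## Interface

Orientations are given as a unit quaternion [w, x, y, z].
In Python, from cell import env, kin, camera, calibration, job gives the robot as it stands. The module is installed in compiled form; this text tells all that it offers. Calls block until the motion is done:
- env.reach(position, orientation): joint-space move of the TCP to a pose.
- env.movel(position, velocity=0.15, rot=None, stop_force=None): straight line of the TCP; rot=None keeps the orientation; velocity is the mean speed in m/s. With stop_force (N) it stops when the force on the tool has changed by that much, and returns True; else False.
- env.goto_joints(angles): joint-space move.
- env.grip(opening, f_grip=None): finger opening in m; f_grip is the grip in N (None keeps the last); returns when the fingers have stopped.
- env.dwell(seconds).
- kin.inverse_kinematics(position, orientation): joint angles nearest the present ones, or None.
- env.get_state(): the state.
- camera(name): name is "side" or "top"; returns (picture, depth): 480x640x3 uint8, blue, green, red; 480x640 float32, m along the optical axis (not along the pixel's ray), 0 where there is no reading.
- calibration(name): a dict with "fx", "fy", "cx", "cy" (pixels), "rvec" (rotation vector, rad) and "tvec" (3), from world to camera coordinates, as OpenCV has them. Camera axes: x right, y down, z forward; pixel columns grow to the right and rows downward; lengths in m; the calibration is good to about 2 mm. A picture is of the moment at which its call begins. calibration takes no time and is no camera call.
A pose or a line that the arm cannot do raises env.PlanningError and nothing moves.
- job.job_done(): hands the job in, once; it reports no verdict.
The state is a dict: "time": time; "qpos": joint angles; "joint_velocities": joint speeds; "joint_torque": joint torques, N m; "tcp_pos": TCP position; "orientation": TCP orientation; "force": force on the tool from outside, world axes, zero at the start; "torque": the same for the moment, N m; "opening": finger opening in m.
Only numpy, scipy, OpenCV 4.12 (cv2) and the standard library are available. Lean on these libraries where they do the work, as an engineer would, in place of code of your own. Each camera call takes 0.05 s, during which the arm holds its last target.

## Task

Two sanding drums are still out: one stands in the small wooden holder, one on the bench. Take each by its shank and pack it into the round tub beside the other five, so that all seven stand upright on the tub's floor, shanks up. Lower them in rather than dropping them, and leave the awl and the sanding block where they lie.

Things in the scene. Friction and masses are not known exactly. Their poses are not given: they have to be found in the camera images.
- tub: round open aluminium tub, outer diameter 122 mm, inner diameter 114 mm, 58 mm high, floor 6 mm thick; fixed. Origin: centre of its underside, z up. It holds seven drums, one in the middle and six round it, with about 4 mm of play between neighbours; five are in it, two neighbouring places of the outer ring are open. The drums in it are loose and can be nudged a little.
- holder: small round turned wooden holder (a cup), outer diameter 58 mm, bore 44 mm, 48 mm high, floor 8 mm thick; fixed. Origin: centre of its underside. One drum stands in it.
- drum_held: sanding drum: brown abrasive cylinder, diameter 34 mm, 60 mm tall (lower edge bevelled 4 mm); on top a dark nut 17 mm across, 5 mm high, and a bare steel shank, diameter 10 mm, from 65 to 115 mm above the underside: grip it there. 0.08 to 0.17 kg, loose. Origin: centre of the underside, z up along the shank. At the start it stands in the wooden holder.
- drum_bench: sanding drum: brown abrasive cylinder, diameter 34 mm, 60 mm tall (lower edge bevelled 4 mm); on top a dark nut 17 mm across, 5 mm high, and a bare steel shank, diameter 10 mm, from 65 to 115 mm above the underside: grip it there. 0.08 to 0.17 kg, loose. Origin: centre of the underside, z up along the shank. At the start it stands on the bench top, by itself.
- packed1: sanding drum of the same shape and size as drum_held, same origin and axes. At the start it already stands in the tub, in the middle.
- packed2: sanding drum of the same shape and size as drum_held, same origin and axes. At the start it already stands in the tub, in the outer ring.
- packed3: sanding drum of the same shape and size as drum_held, same origin and axes. At the start it already stands in the tub, in the outer ring.
- packed4: sanding drum of the same shape and size as drum_held, same origin and axes. At the start it already stands in the tub, in the outer ring.
- packed5: sanding drum of the same shape and size as drum_held, same origin and axes. At the start it already stands in the tub, in the outer ring.
- awl_right: bystander: awl with a red handle, about 147 mm long, lying on the bench; origin near its middle at bench level
- sanding_block: bystander: brown cork sanding block 71x100x25 mm lying on the bench; origin under its centre
There are look-alikes about, which are no part of the job. What is shaped like the packed2 but blue or turquoise is not meant.

How it is judged:
At the end, for the whole second after the job is handed in: All seven drums stand in the tub: underside on its floor (less than 4 mm above it), axis within 44 mm of the tub's axis, tilted by less than 0.12 rad, at rest (z of drum_held in the frame of tub between 0.003 and 0.01 m and horizontal distance between each of drum_held, drum_bench, packed1, packed2, packed3, packed4, packed5 and tub below 0.044 m and angle between each of drum_held, drum_bench, packed1, packed2, packed3, packed4, packed5's own z axis and vertical below 0.12 rad and linear speed of each of drum_held, drum_bench, packed1, packed2, packed3, packed4, packed5 below 0.02 m/s and z of drum_bench in the frame of tub between 0.003 and 0.01 m and z of packed1 in the frame of tub between 0.003 and 0.01 m and z of packed2 in the frame of tub between 0.003 and 0.01 m and z of packed3 in the frame of tub between 0.003 and 0.01 m and z of packed4 in the frame of tub between 0.003 and 0.01 m and z of packed5 in the frame of tub between 0.003 and 0.01 m); the robot touches nothing.
It fails at once if a drum is dropped into the tub from a height (it moves faster than 0.6 m/s low in the tub) ((linear speed of drum_held above 0.6 m/s and horizontal distance between drum_held and tub below 0.05 m and height (world z) of drum_held below 0.045 m) or (linear speed of drum_bench above 0.6 m/s and horizontal distance between drum_bench and tub below 0.05 m and height (world z) of drum_bench below 0.045 m)).
It fails at once if the awl or the sanding block is shifted by more than 30 mm (distance of any of awl_right, sanding_block from where it was at the start of the episode above 0.03 m).
It also fails if it takes over 54 s, if anything falls off the work surface, if the arm or the gripper's body presses on something with over 40 N, if the wrist force passes 120 N, or if a joint passes its speed limit or range.

## Working session

There is one attempt and no reset: what is moved stays moved. The work goes in short steps, each a Python script; the robot and the scene stay as the last script left them, time stands still between calls to the robot, and variables do not carry over. Pictures are saved under pics/ and viewed, and the job is handed in when it is done.

```bash
mkdir -p pics; cat > h.py <<'E'
import numpy as np, cv2
from cell import env, kin, camera, calibration, job
def snap(n,tag):
    p,d=camera(n); cv2.imwrite(f'pics/{tag}.png',p); np.save(f'pics/{tag}.npy',d); return p,d
def cal(n):
    c=calibration(n); K=np.array([[c['fx'],0,c['cx']],[0,c['fy'],c['cy']],[0,0,1]]); R,_=cv2.Rodrigues(np.array(c['rvec'],float)); return K,R,np.array(c['tvec'],float).ravel()
def ray(n,u,v):
    K,R,t=cal(n); d=R.T@np.linalg.inv(K)@np.array([u,v,1.]); return -R.T@t,d
def onz(n,u,v,z):
    o,d=ray(n,u,v); return o+d*(z-o[2])/d[2]
def cloud(n,D):
    K,R,t=cal(n); v,u=np.mgrid[:480,:640]; x=(u-K[0,2])/K[0,0]*D; y=(v-K[1,2])/K[1,1]*D
    P=np.stack([x,y,D],-1)-t; return P@R
def proj(n,P):
    K,R,t=cal(n); q=K@(R@np.asarray(P,float)+t); return q[:2]/q[2]
E
python3 - <<'E'
from h import *
for n in('side','top'):
    snap(n,n+'0'); K,R,t=cal(n); print(n,K[0,0],(-R.T@t).round(3),R[2].round(2))
s=env.get_state();print(s['time'],s['orientation'],s['opening'])
E
```

```text
side 460.2838487408374 [0.2   0.665 0.488] [ 0.41 -0.77 -0.49]
top 576.5519012645022 [ 0.421 -0.066  1.194] [ 0.16 -0.   -0.99]
0.1 [-8.25965202e-04  9.78049746e-01  2.08369757e-01 -2.37468809e-04] 0.08534709475704023
```

View pics/top0.png

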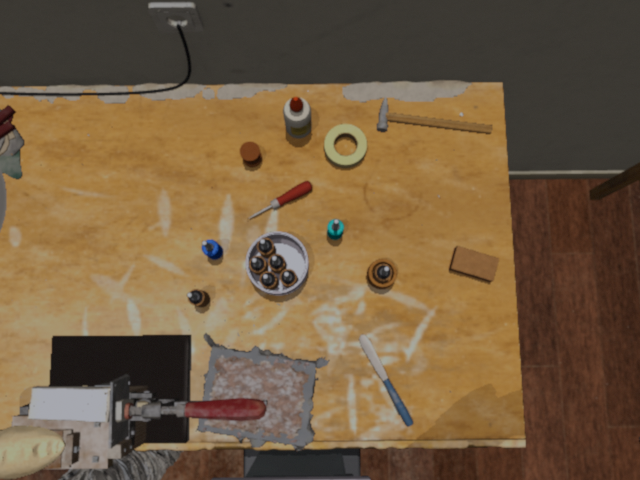

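View pics/side0.png

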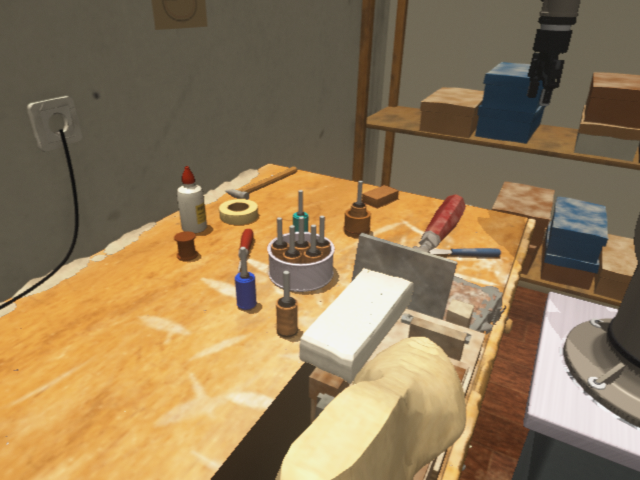

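Top view candidates for a loose drum:
- (198,298): brown, with a shank.
- (382,272): brown, in the wooden cup.
- (212,249): blue look-alike.
- (336,229): turquoise look-alike.
- (251,153): brown spool or cap without a shank.

I choose (198,298) as drum_bench and (382,272) as drum_held. The tub is at about (278,263). A close crop will check this.

```bash
python3 - <<'E'
from h import *
p=cv2.imread('pics/top0.png'); D=np.load('pics/top0.npy')
c=p[220:320,180:410]; cv2.imwrite('pics/crop0.png',cv2.resize(c,None,fx=3.45,fy=3.45,interpolation=cv2.INTER_CUBIC))
s=cv2.imread('pics/side0.png'); c=s[170:350,220:420]; cv2.imwrite('pics/crop1.png',cv2.resize(c,None,fx=3.3,fy=3.3,interpolation=cv2.INTER_CUBIC))
for n in('top','side'):
    D=np.load(f'pics/{n}0.npy'); W=cloud(n,D); 
    print(n,'depth valid',(D>0).mean())
    if n=='top':
        for (u,v) in [(198,298),(382,272),(278,263),(300,330),(251,153)]: print(u,v,W[v,u].round(3))
        for nm,(u0,u1,v0,v1) in dict(bench=(180,215,280,315),held=(360,405,250,295),tub=(240,315,225,300)).items():
            q=W[v0:v1,u0:u1].reshape(-1,3); q=q[(q[:,2]>.0)&(q[:,2]<.2)]
            print(nm,np.percentile(q[:,2],[5,50,80,95,99]).round(3), q[q[:,2]>.1].mean(0).round(3), (q[:,2]>.1).sum())
E
```

```text
top depth valid 0.99595703125
198 298 [0.503 0.175 0.064]
382 272 [ 0.548 -0.185  0.079]
278 263 [0.569 0.017 0.074]
300 330 [ 0.44  -0.022 -0.002]
251 153 [0.803 0.076 0.046]
bench [0.    0.032 0.061 0.101 0.115] [0.505 0.179 0.111] 28
held [0.    0.037 0.063 0.072 0.122] [ 0.549 -0.189  0.118] 31
tub [0.001 0.037 0.065 0.077 0.12 ] [0.565 0.032 0.117] 144
side depth valid 0.9959993489583333
```

View pics/crop0.png

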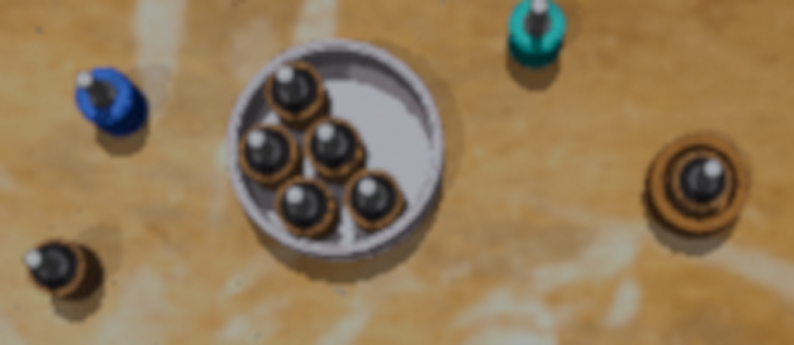

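View pics/crop1.png

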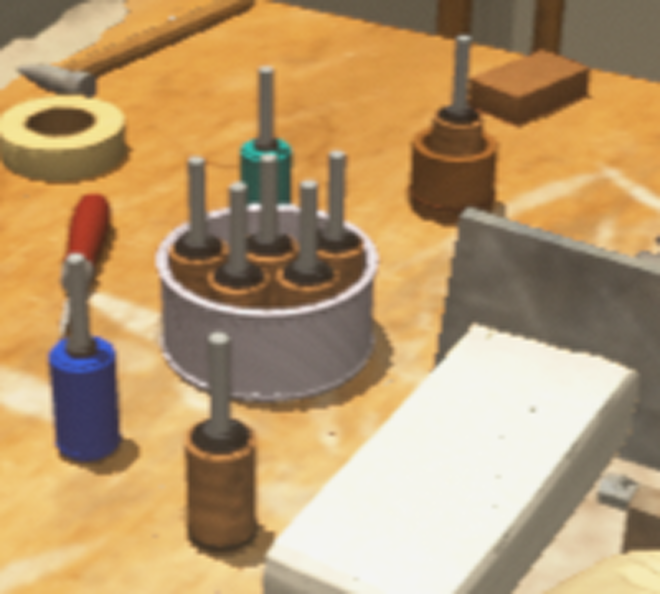

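The crops show the choice is right. The bench drum is brown, with its tip at about (190,295). The held drum stands in the cup, with its tip at about (386,268). The open places are at the upper right and right of the tub. Next I measure the shank tips, seen as bright spots, and the tub rim.

```bash
cat >> h.py <<'E'
def tips(p,D,n='top',roi=(180,410,220,320),zmin=.104,zmax=.135,verbose=0):
    W=cloud(n,D); hsv=cv2.cvtColor(p,cv2.COLOR_BGR2HSV)
    m=((W[...,2]>zmin)&(W[...,2]<zmax)).astype(np.uint8)
    # bright, grey
    b=((hsv[...,2]>130)&(hsv[...,1]<50)).astype(np.uint8)&cv2.dilate(m,np.ones((3,3),np.uint8))
    M=np.zeros_like(b); u0,u1,v0,v1=roi; M[v0:v1,u0:u1]=b[v0:v1,u0:u1]
    k,l,s,c=cv2.connectedComponentsWithStats(M,connectivity=4)
    g=p.max(2).astype(float); out=[]
    for i in range(1,k):
        if s[i,4]<8: continue
        vv,uu=np.where(l==i); w=g[vv,uu]-90
        out.append((np.average(uu,weights=w),np.average(vv,weights=w),s[i,4],np.median(W[vv,uu,2])))
    return out
def tub(p):
    hsv=cv2.cvtColor(p,cv2.COLOR_BGR2HSV)
    m=((hsv[...,1]<60)&(hsv[...,2]>120)).astype(np.uint8)
    return m
E
python3 - <<'E'
from h import *
p=cv2.imread('pics/top0.png'); D=np.load('pics/top0.npy')
for u,v,a,z in tips(p,D):
    zz=.123 if u>370 else .115 if u<220 else .121
    print(round(u,1),round(v,1),a,z.round(3),onz('top',u,v,zz).round(4))
W=cloud('top',D)
# rim: depth points at z .05-.062 in annulus
q=W[220:310,235:320].reshape(-1,3); q=q[(q[:,2]>.05)&(q[:,2]<.0635)]
from scipy.optimize import least_squares
f=lambda x:np.hypot(q[:,0]-x[0],q[:,1]-x[1])-.059
r=least_squares(f,[.56,.02],loss='soft_l1',f_scale=.002);print('rim depth',r.x,np.median(abs(f(r.x))),len(q))
# outer silhouette of tub via rim bright grey: hull of colour mask
hsv=cv2.cvtColor(p,cv2.COLOR_BGR2HSV); m=((hsv[...,1]<45)&(hsv[...,2]>110)).astype(np.uint8); M=np.zeros_like(m); M[225:305,240:316]=m[225:305,240:316]
cs,_=cv2.findContours(M,cv2.RETR_EXTERNAL,cv2.CHAIN_APPROX_NONE); c=max(cs,key=cv2.contourArea)
e=cv2.fitEllipse(cv2.convexHull(c));print(e, onz('top',*e[0],.058).round(4))
E
```

```text
335.8 220.9 12 0.113 [ 0.6421 -0.0957  0.121 ]
261.6 240.4 18 0.119 [0.6061 0.0449 0.121 ]
203.7 242.4 15 0.114 [0.6044 0.1554 0.115 ]
273.7 257.7 13 0.119 [0.5729 0.0221 0.121 ]
253.7 259.6 13 0.118 [0.5696 0.0597 0.121 ]
386.2 268.4 14 0.122 [ 0.5501 -0.1886  0.123 ]
285.9 273.7 13 0.119 [ 0.5424 -0.0009  0.121 ]
264.9 275.9 11 0.12 [0.5387 0.0385 0.121 ]
188.7 294.3 15 0.114 [0.5063 0.1811 0.115 ]
rim depth [0.57332522 0.01981303] 0.002360616516190333 836
((275.5965881347656, 261.0210876464844), (63.51617431640625, 65.47224426269531), 154.0806427001953) [0.5751 0.0235 0.058 ]
```

```bash
python3 - <<'E'
from h import *
from scipy.optimize import least_squares
p=cv2.imread('pics/top0.png'); D=np.load('pics/top0.npy'); W=cloud('top',D)
hsv=cv2.cvtColor(p,cv2.COLOR_BGR2HSV)
v,u=np.where((hsv[...,1]<60)&(hsv[...,2]>100)&(W[...,2]>.045)&(W[...,2]<.064)); k=(u>240)&(u<316)&(v>225)&(v<302); u,v=u[k],v[k]
P=np.array([onz('top',a,b,.058)[:2] for a,b in zip(u,v)])
c=np.array([.574,.021])
for _ in range(5):
    r=np.hypot(*(P-c).T); Q=P[(r>.05)&(r<.068)]
    c=least_squares(lambda x:np.hypot(Q[:,0]-x[0],Q[:,1]-x[1])-.059,c,loss='soft_l1',f_scale=.003).x
r=np.hypot(*(Q-c).T);a=np.degrees(np.arctan2(*(Q-c).T[::-1]))
print('tub rim',c,len(Q),np.percentile(r,[5,50,95]),np.histogram(a,12,(-180,180))[0])
# side tips
ps=cv2.imread('pics/side0.png')
T={'bench':(.5063,.1811,.115),'held':(.5501,-.1886,.123),'mid':(.5729,.0221,.121),'p2':(.6061,.0449,.121),'tub':(c[0],c[1],.058)}
for n,q in T.items(): print(n,proj('side',q).round(1))
# obstacles heights near bench drum (grid max)
for nm,(x,y) in dict(bench=(.506,.181),held=(.55,-.189),tub=(.574,.021)).items():
    d=np.hypot(W[...,0]-x,W[...,1]-y)
    for r0,r1 in((.03,.07),(.07,.1),(.1,.15),(.15,.2),(.2,.25)):
        k=(d>r0)&(d<r1)&(W[...,2]>.03); i=np.argmax(np.where(k,W[...,2],-9)); vv,uu=divmod(i,640); print(nm,r0,r1,W[vv,uu].round(3),(uu,vv))
E
python3 - <<'E'
import cv2
s=cv2.imread('pics/side0.png');c=s[175:300,260:380];cv2.imwrite('pics/crop2.png',cv2.resize(c,None,fx=4.8,fy=4.8,interpolation=cv2.INTER_NEAREST))
E
```

```text
tub rim [0.57272483 0.0210325 ] 527 [0.05694367 0.059501   0.06194514] [43 42 43 44 46 47 41 44 42 44 47 44]
bench [286.9 272.5]
held [360.9 181.5]
mid [301.9 217.7]
p2 [279.4 218.4]
tub [302.2 247.9]
bench 0.03 0.07 [0.551 0.232 0.669] (np.int64(0), np.int64(201))
bench 0.07 0.1 [0.554 0.232 0.669] (np.int64(0), np.int64(198))
bench 0.1 0.15 [0.569 0.055 0.123] (np.int64(256), np.int64(260))
bench 0.15 0.2 [0.356 0.263 0.263] (np.int64(113), np.int64(383))
bench 0.2 0.25 [0.31  0.265 0.261] (np.int64(111), np.int64(413))
held 0.03 0.07 [ 0.552 -0.219  0.043] (np.int64(397), np.int64(272))
held 0.07 0.1 [0.977 0.456 0.321] (np.int64(0), np.int64(0))
held 0.1 0.15 [ 0.641 -0.092  0.117] (np.int64(334), np.int64(222))
held 0.15 0.2 [ 0.421 -0.066  1.194] (np.int64(127), np.int64(0))
held 0.2 0.25 [0.574 0.023 0.124] (np.int64(273), np.int64(257))
tub 0.03 0.07 [ 0.541 -0.001  0.124] (np.int64(286), np.int64(274))
tub 0.07 0.1 [0.977 0.456 0.321] (np.int64(0), np.int64(0))
tub 0.1 0.15 [0.607 0.154 0.117] (np.int64(204), np.int64(241))
tub 0.15 0.2 [ 0.421 -0.066  1.194] (np.int64(127), np.int64(0))
tub 0.2 0.25 [0.551 0.232 0.669] (np.int64(0), np.int64(201))
```

View pics/crop2.png

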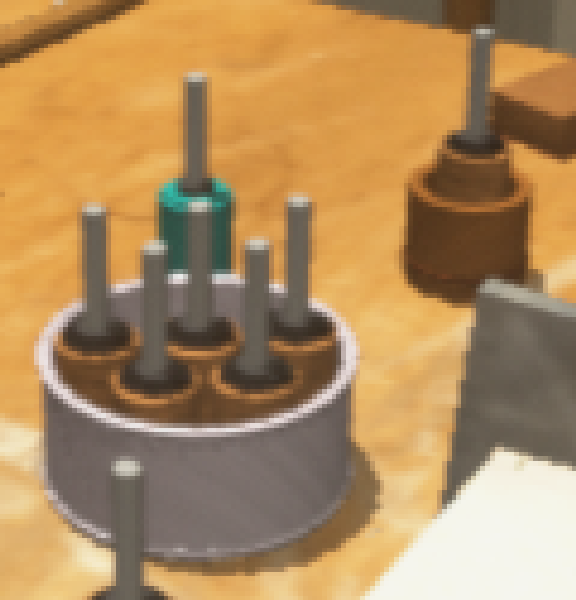

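```bash
python3 - <<'E'
from h import *
D=np.load('pics/top0.npy'); W=cloud('top',D)
def ext(nm,k):
    q=W[k]; print(nm,k.sum(),q.min(0).round(3),q.max(0).round(3)) if k.any() else print(nm,0)
u=np.arange(640)[None,:]+np.zeros((480,1)); v=np.arange(480)[:,None]+np.zeros((1,640))
ok=D>0
ext('hang',ok&(u<30)&(v>100)&(v<240)&(W[...,2]>.1))
for z in(.1,.15,.2,.25,.3): ext('vise z>%g'%z,ok&(v>325)&(u<330)&(W[...,2]>z))
ext('handle',ok&(v>390)&(v<425)&(u>190)&(u<270)&(W[...,2]>.05))
q=kin.inverse_kinematics
a=np.radians
def O(j): # jaw axis angle deg
    from scipy.spatial.transform import Rotation as Ro
    y=np.array([np.cos(a(j)),np.sin(a(j)),0]);z=np.array([0,0,-1.]);x=np.cross(y,z)
    w=Ro.from_matrix(np.c_[x,y,z]).as_quat(); return w[[3,0,1,2]]
for nm,(x,y) in dict(held=(.5501,-.1886),A=(.577,-.017),B=(.607,.006),bench=(.5063,.1811)).items():
  for j in(-54,-66,-114,-90,-30,6,126,66):
    for z in(.15,.33):
        s=q([x,y,z],O(j)); print(nm,j,z,None if s is None else np.round(s,2))
E
```

```text
hang 327 [0.523 0.229 0.66 ] [0.585 0.238 0.669]
vise z>0.1 13009 [0.206 0.026 0.1  ] [0.364 0.468 0.267]
vise z>0.15 12487 [0.206 0.026 0.15 ] [0.364 0.468 0.267]
vise z>0.2 10372 [0.206 0.026 0.2  ] [0.362 0.468 0.267]
vise z>0.25 1011 [0.218 0.263 0.25 ] [0.357 0.44  0.267]
vise z>0.3 0
handle 1946 [0.262 0.026 0.05 ] [0.326 0.173 0.235]
held -54 0.15 [ 0.38  0.52 -0.2   1.9   0.15  0.74 -0.85]
held -54 0.33 [ 0.39  0.31 -0.21  1.74  0.07  1.09 -0.78]
held -66 0.15 [ 0.35  0.52 -0.16  1.9   0.12  0.73 -1.03]
held -66 0.33 [ 0.36  0.31 -0.17  1.75  0.06  1.09 -0.98]
held -114 0.15 [ 0.21  0.51  0.02  1.91 -0.02  0.72 -1.75]
held -114 0.33 [ 0.26  0.3  -0.04  1.75  0.01  1.09 -1.78]
held -90 0.15 [ 0.28  0.51 -0.08  1.9   0.06  0.73 -1.4 ]
held -90 0.33 [ 0.32  0.3  -0.12  1.75  0.04  1.09 -1.39]
held -30 0.15 [ 0.44  0.53 -0.29  1.89  0.21  0.75 -0.48]
held -30 0.33 [ 0.46  0.32 -0.3   1.74  0.1   1.1  -0.39]
held 6 0.15 [ 0.54  0.55 -0.41  1.88  0.3   0.77  0.07]
held 6 0.33 [ 0.56  0.33 -0.42  1.73  0.15  1.11  0.19]
held 126 0.15 [ 1.04  0.86 -1.19  1.85  0.91  1.1   1.69]
held 
[... 2158 characters left out ...]
ch -114 0.15 [-0.14  0.49 -0.4   1.99  0.28  0.72 -2.7 ]
bench -114 0.33 [ 0.11  0.3  -0.68  1.82  0.21  1.1  -2.64]
bench -90 0.15 [-0.09  0.5  -0.46  1.98  0.32  0.73 -2.32]
bench -90 0.33 [ 0.17  0.32 -0.76  1.81  0.24  1.11 -2.25]
bench -30 0.15 [ 0.16  0.59 -0.79  1.97  0.57  0.82 -1.48]
bench -30 0.33 [ 0.26  0.35 -0.88  1.81  0.29  1.12 -1.25]
bench 6 0.15 [ 0.16  0.59 -0.79  1.97  0.57  0.82 -0.85]
bench 6 0.33 [ 0.28  0.36 -0.92  1.81  0.31  1.13 -0.63]
bench 126 0.15 [ 0.29  0.67 -0.99  1.96  0.72  0.91  1.12]
bench 126 0.33 [ 0.45  0.46 -1.18  1.8   0.46  1.19  1.33]
bench 66 0.15 [ 0.19  0.6  -0.84  1.97  0.61  0.84  0.17]
bench 66 0.33 [ 0.35  0.39 -1.02  1.8   0.37  1.15  0.36]
```

```bash
python3 - <<'E'
import cv2
s=cv2.imread('pics/top0.png');c=s[90:250,0:60];cv2.imwrite('pics/crop3.png',cv2.resize(c,None,fx=3.5,fy=3.5))
E
```

```text
(no output)
```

View pics/crop3.png

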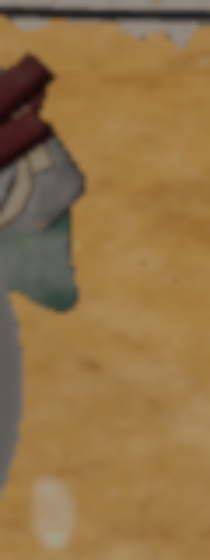

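Both views agree to about 1 mm: the measured tips reproject onto the side view. The tub centre is (0.5727, 0.0210). The packed ring drums sit at 37°, 96°, 153° and 215°, so the open places are at about 276° and 336°. I start with the held drum.

```bash
cat >> h.py <<'E'
from scipy.spatial.transform import Rotation as Ro
def O(j):
    a=np.radians(j); y=np.array([np.cos(a),np.sin(a),0]);z=np.array([0,0,-1.]);x=np.cross(y,z)
    return Ro.from_matrix(np.c_[x,y,z]).as_quat()[[3,0,1,2]]
J=-54; G=.149  # TCP height above drum underside
def st(m=''):
    s=env.get_state(); print(m,'t',round(s['time'],2),'tcp',np.round(s['tcp_pos'],4),'F',np.round(s['force'],1),'op',round(s['opening'],4))
E
python3 - <<'E'
from h import *
x,y=.5501,-.1886
env.grip(.05,60)
env.reach([x,y,.27],O(J)); st('above')
hit=env.movel([x,y,.008+G],.12,stop_force=8); st(hit)
snap('side','side1')
E
```

```text
above t 2.39 tcp [ 0.5498 -0.1903  0.27  ] F [ 0.4  0.7 -0. ] op 0.0502
False t 3.48 tcp [ 0.5506 -0.1888  0.1577] F [-0.  -0.7  0.6] op 0.0501
```

```bash
python3 - <<'E'
import cv2
s=cv2.imread('pics/side1.png');c=s[80:280,260:440];cv2.imwrite('pics/crop4.png',cv2.resize(c,None,fx=3,fy=3))
E
```

```text
(no output)
```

View pics/crop4.png

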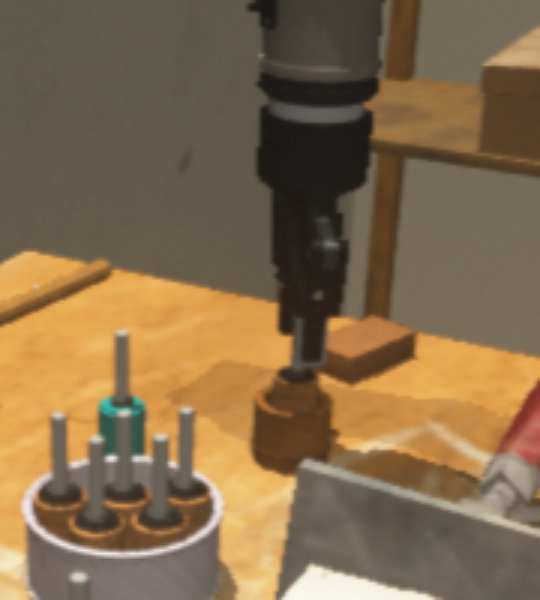

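The fingers straddle the shank above the cup, at about (360,195) in the full side frame. Next I grip and lift.

```bash
python3 - <<'E'
from h import *
env.grip(.0,60); st('grip')
s=env.get_state()['tcp_pos']; 
env.movel([s[0],s[1],.29],.12); st('lift')
snap('side','side2'); 
E
python3 - <<'E'
import cv2
s=cv2.imread('pics/side2.png');c=s[40:260,260:440];cv2.imwrite('pics/crop5.png',cv2.resize(c,None,fx=2.7,fy=2.7))
E
```

```text
grip t 3.98 tcp [ 0.5504 -0.1888  0.1574] F [-1.2 -0.4  2.9] op 0.0086
lift t 5.24 tcp [ 0.5499 -0.1887  0.2891] F [-0.2 -0.4 -2.4] op 0.0086
```

View pics/crop5.png

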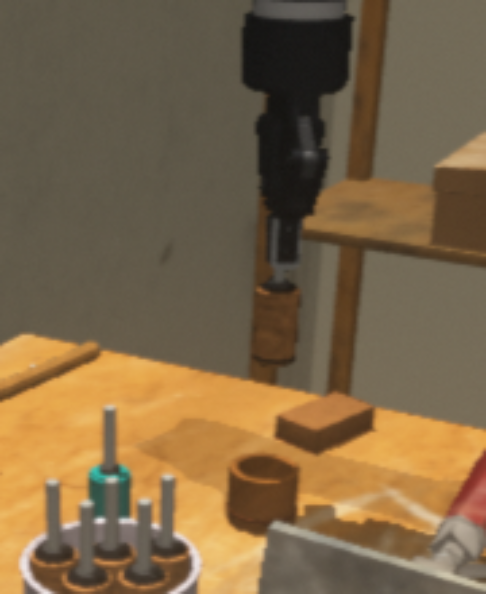

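The held drum is up, hanging near-vertical from the fingers at about (363,158) in the side frame, and the cup is empty. Next I carry it over place A (276°) and lower it with a force stop.

```bash
cat >> h.py <<'E'
TC=np.array([.5727,.0210])
def place(deg,r=.0385): return TC+r*np.array([np.cos(np.radians(deg)),np.sin(np.radians(deg))])
def lower(xy,zt=.151):
    h=env.movel([xy[0],xy[1],.225],.12,stop_force=8); st(('225',h))
    if h: return 'early'
    h=env.movel([xy[0],xy[1],zt],.05,stop_force=5); st(('low',h)); return h
E
python3 - <<'E'
from h import *
A=place(276); print(A)
env.movel([A[0],A[1],.289],.15); st('over')
lower(A)
snap('side','side3');snap('top','top3')
E
python3 - <<'E'
import cv2
s=cv2.imread('pics/side3.png');c=s[110:310,230:410];cv2.imwrite('pics/crop6.png',cv2.resize(c,None,fx=3,fy=3))
E
```

```text
[ 0.57672435 -0.01728909]
over t 6.6 tcp [ 0.5766 -0.0186  0.2889] F [ 0.1 -0.7 -1.8] op 0.0085
('225', False) t 7.28 tcp [ 0.5771 -0.0174  0.2255] F [-0.1 -0.6 -1.7] op 0.0089
('low', True) t 8.55 tcp [ 0.5767 -0.0173  0.1555] F [-1.2 -0.7  5. ] op 0.0082
```

View pics/crop6.png

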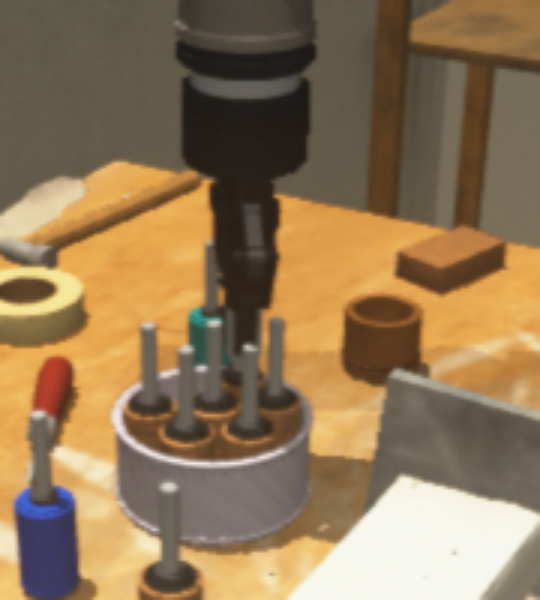

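Contact came at TCP z 0.1555 (0.155 expected for the floor), and the drum sits level with its neighbours at about (312,233). Next I release, rise and look.

```bash
python3 - <<'E'
from h import *
env.grip(.024); st('rel')
s=env.get_state()['tcp_pos']; env.movel([s[0],s[1],.26],.15)
x,y=.5063,.1811
env.grip(.05)
env.movel([x,y,.27],.2); st('above bench')
p,D=snap('top','top4'); snap('side','side4')
for t in tips(p,D): print(np.round(t,2),onz('top',t[0],t[1],.121).round(4))
E
python3 - <<'E'
import cv2
s=cv2.imread('pics/top4.png');c=s[200:330,160:420];cv2.imwrite('pics/crop7.png',cv2.resize(c,None,fx=3,fy=3))
E
```

```text
rel t 8.95 tcp [ 0.5756 -0.0174  0.1542] F [ 0.1  0.4 -0.1] op 0.0241
above bench t 11.38 tcp [0.5067 0.1798 0.2699] F [-0.3 -0.9  0.1] op 0.0503
[3.3575e+02 2.2097e+02 1.3000e+01 1.1000e-01] [ 0.642  -0.0955  0.121 ]
[2.6146e+02 2.4041e+02 1.6000e+01 1.2000e-01] [0.6061 0.0452 0.121 ]
[2.0358e+02 2.4235e+02 1.3000e+01 1.1000e-01] [0.6035 0.1543 0.121 ]
[2.9448e+02 2.5572e+02 1.4000e+01 1.2000e-01] [ 0.5762 -0.017   0.121 ]
[2.7367e+02 2.5766e+02 1.3000e+01 1.2000e-01] [0.5729 0.0221 0.121 ]
[2.5356e+02 2.5954e+02 1.2000e+01 1.2000e-01] [0.5698 0.0598 0.121 ]
[2.8593e+02 2.7367e+02 1.1000e+01 1.2000e-01] [ 0.5425 -0.0009  0.121 ]
[2.6497e+02 2.7598e+02 9.0000e+00 1.2000e-01] [0.5386 0.0383 0.121 ]
[1.8856e+02 2.9433e+02 1.1000e+01 1.1000e-01] [0.5058 0.1801 0.121 ]
```

View pics/crop7.png

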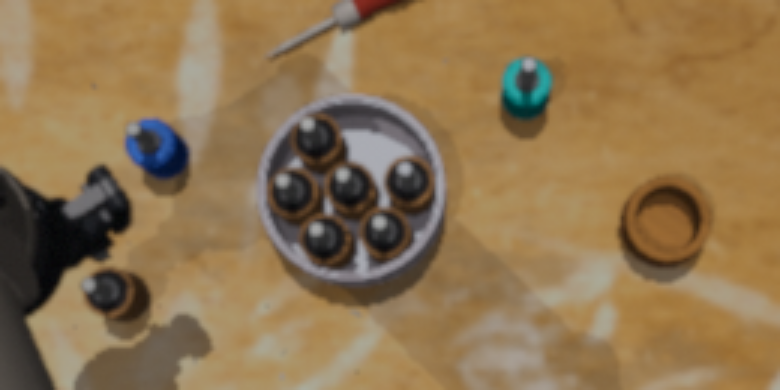

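View pics/side4.png

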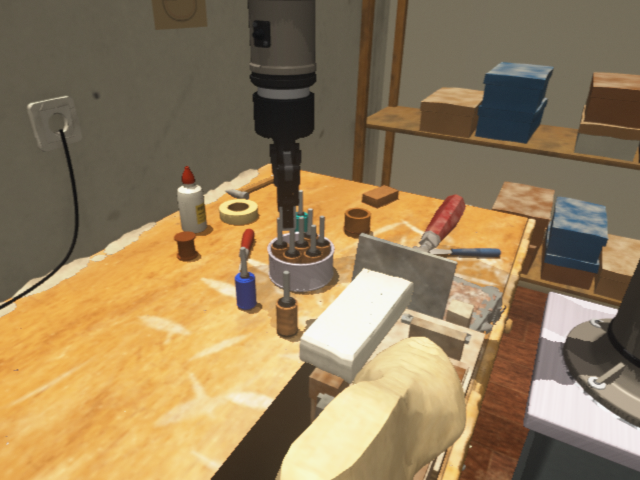

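The held drum stands at (0.5762, −0.0170), crop (408,168), and the other five have not moved. The remaining gap is at the upper right. Its best centre is (0.6077, 0.0050), which is at least 38 mm from all three neighbours. Next comes the bench drum.

```bash
python3 - <<'E'
from h import *
x,y=.5063,.1808
h=env.movel([x,y,G],.12,stop_force=8); st(h)
if not h:
    env.grip(0,60); st('grip')
    s=env.get_state()['tcp_pos']; env.movel([s[0],s[1],.289],.12); st('lift')
    snap('side','side5')
E
python3 - <<'E'
import cv2
s=cv2.imread('pics/side5.png');c=s[80:350,200:420];cv2.imwrite('pics/crop8.png',cv2.resize(c,None,fx=2.2,fy=2.2))
E
```

```text
False t 12.63 tcp [0.5067 0.181  0.1497] F [0.1 0.5 0.2] op 0.0498
grip t 13.08 tcp [0.5067 0.1809 0.1496] F [-0.6 -1.1  4.6] op 0.0084
lift t 14.4 tcp [0.5063 0.1806 0.2881] F [ 0.  -0.1 -1.9] op 0.0083
```

View pics/crop8.png

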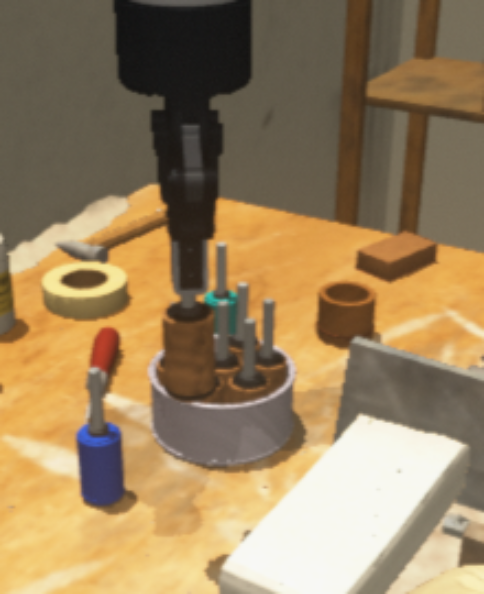

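The bench drum hangs upright in the fingers at about (286,240). Its underside is 18 mm above the packed tips, so the carry is clear.

```bash
python3 - <<'E'
from h import *
B=(.6077,.0050)
s=env.get_state()['tcp_pos']; env.movel([s[0],s[1],.297],.1)
env.movel([B[0],B[1],.297],.15); env.dwell(.2); st('over')
r=lower(B); print(r)
snap('side','side6')
E
python3 - <<'E'
import cv2
s=cv2.imread('pics/side6.png');c=s[110:310,230:410];cv2.imwrite('pics/crop9.png',cv2.resize(c,None,fx=3,fy=3))
E
```

```text
over t 16.4 tcp [0.6075 0.0057 0.2971] F [-0.   0.6 -0.2] op 0.0087
('225', False) t 17.15 tcp [0.6082 0.0051 0.2256] F [0.2 0.2 0.3] op 0.0085
('low', True) t 18.41 tcp [0.6076 0.005  0.1555] F [ 0.1 -0.   4.6] op 0.0083
True
```

View pics/crop9.png

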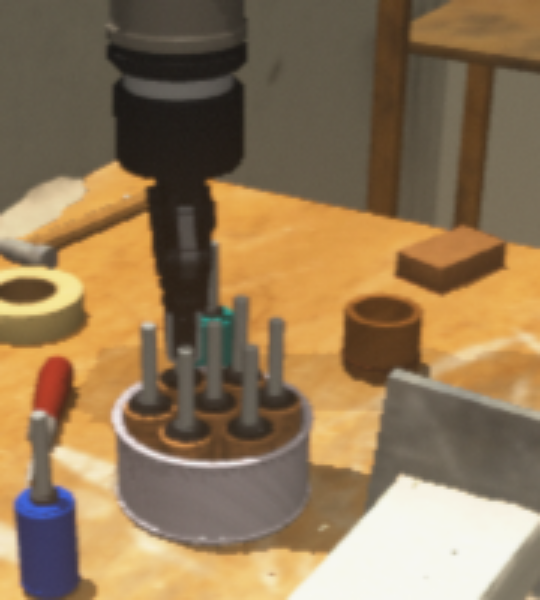

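The second drum also reached the floor at z 0.1555 and sits level with the others. Next I release, clear away and check.

```bash
python3 - <<'E'
from h import *
env.grip(.024)
s=env.get_state()['tcp_pos']; env.movel([s[0],s[1],.28],.15)
env.movel([.55,-.2,.28],.25); st('away')
p,D=snap('top','top7'); snap('side','side7')
for t in tips(p,D):
    q=onz('top',t[0],t[1],.121); print(np.round(t[:2],1),t[3].round(3),q.round(4),'r',round(np.hypot(*(q[:2]-TC)),4))
E
python3 - <<'E'
import cv2
s=cv2.imread('pics/top7.png');c=s[170:310,220:400]
t=cv2.imread('pics/side7.png');d=t[170:310,220:400]
cv2.imwrite('pics/crop10.png',cv2.resize(cv2.hconcat([c,d]),None,fx=2.2,fy=2.2))
E
```

```text
away t 20.74 tcp [ 0.5504 -0.1982  0.2797] F [0.5 0.8 0.8] op 0.0244
[335.9 221. ] 0.113 [ 0.6419 -0.0957  0.121 ] r 0.1357
[261.7 240.4] 0.118 [0.6061 0.0447 0.121 ] r 0.041
[282.5 239.9] 0.118 [0.6065 0.0055 0.121 ] r 0.0373
[203.6 242.6] 0.113 [0.603  0.1542 0.121 ] r 0.1366
[294.5 255.7] 0.12 [ 0.5762 -0.017   0.121 ] r 0.0382
[273.7 257.6] 0.12 [0.5731 0.022  0.121 ] r 0.0011
[253.7 259.6] 0.119 [0.5697 0.0596 0.121 ] r 0.0387
[286.  273.6] 0.119 [ 0.5426 -0.001   0.121 ] r 0.0372
[264.8 276.1] 0.12 [0.5384 0.0386 0.121 ] r 0.0386
```

View pics/crop10.png

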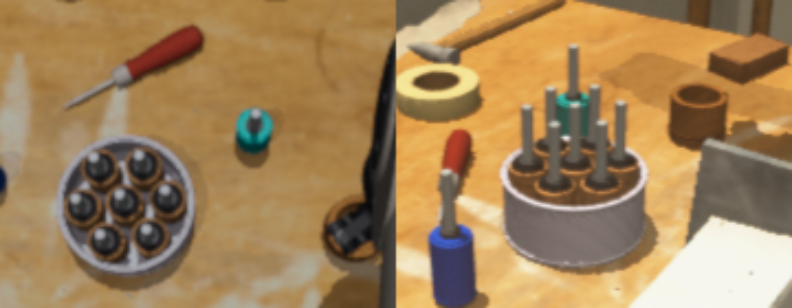

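All seven drums stand upright in the tub: one in the middle, six round it, tips level in both views. The awl and the block have not moved, and the gripper is clear.

```bash
python3 -c "
from h import *
job.job_done(); st('done')"
```

```text
the job is handed in; nothing more can be done
the job is handed in; nothing more can be done
```

I took both drums by the shank and lowered them into the two open places in the tub with a force stop. I then handed the job in, about 21 s into the 54 s allowed.

**Placing:** Each drum met the floor at TCP z 0.1555, against 0.155 expected.

**Last checks:**
- **Drums:** All seven shank tips read level, at depth heights of 118–120 mm against a nominal 121 mm. They lie 1 to 41 mm from the tub's axis (limit 44 mm). The 41 mm is packed2, which has stood there since the start.
- **Upright:** In both views the drums look upright and evenly packed. I did not measure their tilt as a number.
- **Bystanders:** The awl and the sanding block looked unmoved in the final pictures; I judged this by eye.
- **Gripper:** It was clear of everything at hand-in.

No check failed. The hand-in gives no verdict, so the result is not confirmed beyond these checks.

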